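Return the examination lenses to the storage rack in the same order

TASK

Move the four examination lenses from the steel drying rack into the black storage rack, one per well, keeping their order as counted from each rack's green end: the lens that starts nearest the green block on the drying rack goes into the well nearest the green block on the storage rack, and so on to the last. Set each one down gently, upright and flat in its well, without dropping or tipping any, and let go.

Things in the scene. Friction and masses are not known exactly. Their poses are not given: they have to be found in the camera images.
- lens_red: Loose upright round lens, 46 mm tall, 60 g: black foot of 30 mm diameter, then from 14 to 38 mm above its underside a red barrel of 34 mm diameter with two thin black rings (grip here), then a clear glass cone. Origin: centre of the underside; z up. It starts in the dish of its own colour, its underside 15 mm above the table.
- lens_yellow: Loose upright round lens, 46 mm tall, 60 g: black foot of 30 mm diameter, then from 14 to 38 mm above its underside a yellow barrel of 34 mm diameter with two thin black rings (grip here), then a clear glass cone. Origin: centre of the underside; z up. It starts in the dish of its own colour, its underside 15 mm above the table.
- lens_blue: Loose upright round lens, 46 mm tall, 60 g: black foot of 30 mm diameter, then from 14 to 38 mm above its underside a blue barrel of 34 mm diameter with two thin black rings (grip here), then a clear glass cone. Origin: centre of the underside; z up. It starts in the dish of its own colour, its underside 15 mm above the table.
- lens_white: Loose upright round lens, 46 mm tall, 60 g: black foot of 30 mm diameter, then from 14 to 38 mm above its underside a white barrel of 34 mm diameter with two thin black rings (grip here), then a clear glass cone. Origin: centre of the underside; z up. It starts in the dish of its own colour, its underside 15 mm above the table.
- dish_red: Round red drip dish, 60 mm across, 7 mm high, floor and rim 3 mm thick, fixed on the steel drying rack; the red lens starts in it. Origin: centre of its underside, 12 mm above the table. The four dishes stand in one straight row, 70 mm apart, in an order that differs every time.
- dish_yellow: Round yellow drip dish, 60 mm across, 7 mm high, floor and rim 3 mm thick, fixed on the steel drying rack; the yellow lens starts in it. Origin: centre of its underside, 12 mm above the table. The four dishes stand in one straight row, 70 mm apart, in an order that differs every time.
- dish_blue: Round blue drip dish, 60 mm across, 7 mm high, floor and rim 3 mm thick, fixed on the steel drying rack; the blue lens starts in it. Origin: centre of its underside, 12 mm above the table. The four dishes stand in one straight row, 70 mm apart, in an order that differs every time.
- dish_white: Round white drip dish, 60 mm across, 7 mm high, floor and rim 3 mm thick, fixed on the steel drying rack; the white lens starts in it. Origin: centre of its underside, 12 mm above the table. The four dishes stand in one straight row, 70 mm apart, in an order that differs every time.
- green_block: Green block, 70 x 28 x 22 mm, fixed on one end of the steel drying rack (80 x 370 mm); origin: centre of its underside, 12 mm above the table. It can be at either end (a like grey block is on the other); the row is counted from it. The dish centres lie 60, 130, 200 and 270 mm from it.
- storage_rack: Fixed black rack, 80 x 370 x 18 mm high; origin: centre of its underside, z up. Four round wells, 54 mm wide, 8 mm deep, grey floor 10 mm above the table, centres at x 0, y +105, +35, -35, -105 mm. On its top a green block (70 x 28 mm) at y +165, a grey one at y -165, their tops 40 mm above the table: the well at +105 is first. It may be nearer or farther than the drying rack.

How it is judged:
By the outcome, as a careful person would: the job done as asked, in the order asked, and still so for the second after the job is handed in, with the robot touching nothing.
It also fails if it takes over 80 s, if anything falls off the work surface, if the arm or the gripper's body presses on something with over 40 N, if the wrist force passes 120 N, or if a joint passes its speed limit or range.

ROBOT

A 7-joint arm with a two-finger parallel gripper is mounted at the origin on the work surface. World frame = base frame: x ahead of the robot, y to its left, z up, the work surface at z = 0. Lengths are in m, angles in rad, forces in N, time in s.
With the tool pointing down it reaches from about 0.4 to 0.85 m from the base axis. Payload 4.5 kg.
Tool frame: the origin (TCP) lies on the centre line of the jaws, within the pads' length; the fingertips stand r.tips_ahead ahead of it and the grasp point (between the pads) is the TCP (r.tips_ahead is the distance from the TCP to the fingertips, in m); z points along the fingers, y is the direction in which the jaws open and shut (so a half turn about z gives the same grasp; the last joint's range is limited). The gripper opens to 88 mm and grips with 3 to 60 N. Pads are 18 mm wide; open, the fingers measure 123 mm over their backs; the gripper's body (75 mm by 187 mm) begins 45 mm behind the grasp point.
Start: joints at [1.181, 0.689, -0.195, 1.565, 0.157, 0.902, -0.215], TCP at [0.257, -0.57, 0.258] pointing down, gripper open.
Joint ranges: [-3.01, 3.01], [-0.46, 2.08], [-1.47, 1.51], [0.13, 2.56], [-1, 4.14], [0.04, 2.09], [-2.66, 2.66]. Speed limits (rad/s): [2.57, 2.57, 3.14, 3.14, 3.14, 3.14, 3.14].

INTERFACE

Orientations are given as a unit quaternion [x, y, z, w].
In Python, from plant import r gives the robot as it stands.
- The arm moves only by the shell command python3 -m inch 'ROWS' [FORCE]. ROWS is JSON, a list of rows, each a list of 5 numbers: the shift along the world's x, y, z in units of 25 mm (1.0 is 25 mm), then the turn about the world's z in units of 6 degrees (1.0 is 6 degrees), then the finger opening in mm, from 0 to 88.1. A call has 1 to 5 rows; each row shifts and turns the commanded pose from where the row before left it; what a row does not reach is not made up. A row lasts 1/10 s, in which the tool goes at most 50 mm and 8.59 degrees, less where a joint would pass 70% of its speed; a pose out of reach is approached as far as the arm can. A call is refused whole if a number of a shift passes 1 or a number of a turn 1, either way. A call with a gripper value outside its range is refused whole. The fingers move at their own pace and stop on an object; FORCE is the grip in N (left out, the last holds). Time passes only in rows, so rows that do not move let the fingers close. It gives the time, the measured TCP pose, the force and the opening at its end, in the units of the state.
- r.get_state(): the state, without advancing time (a new reading comes with each control period).
- r.snapshot(name): name is "scene" or "top"; returns a dict with "pixels" (400x640x3 uint8, red, green, blue), "range_z" (400x640 float32, m along the optical axis (not along the pixel's ray), 0 where there is no reading), "K" (3x3 intrinsics, pixels), "position" and "attitude" of the camera in the world. Camera axes: x right, y up, looking along -z (the intrinsics and any distortion apply to the point x, -y, -z); pixel columns grow to the right and rows downward; lengths in m; the calibration is good to about 2 mm. A picture is of the moment at which its call begins.
- r.finish_job(): hands the job in, once; it reports no verdict.
The state is a dict: "clock": time; "q": joint angles; "qd": joint speeds; "joint_torque": joint torques, N m; "tool_pos": TCP position; "eef_rot": TCP orientation; "contact_force": force on the tool from outside, world axes, zero at the start; "moment": the same for the moment, N m; "opening": opening from 0.0 (shut) to 1.0 (fully open).
Only numpy, scipy, OpenCV 4.12 (cv2) and the standard library are available. Lean on these libraries where they do the work, as an engineer would, in place of code of your own. Each camera call takes 0.05 s, during which the arm holds its last target. There are 200 camera calls.

## Working session

There is one attempt and no reset: what is moved stays moved. The work goes in short steps, Python scripts to look and compute and a shell command to move; the robot and the scene stay as the last step left them, time stands still between calls to the robot, and variables do not carry over. Pictures are saved under pics/ and viewed, about 12 in all and at most 16, crops included, and the job is handed in when it is done.

```bash
ls; mkdir -p pics; cat > h.py <<'E'
import numpy as np, cv2
from plant import r
from scipy.spatial.transform import Rotation as R
def rot(a):
    a=np.array(a); return a if a.shape==(3,3) else R.from_quat(a).as_matrix()
def snap(n,f=None):
    s=r.snapshot(n)
    if f: cv2.imwrite('pics/'+f,cv2.cvtColor(s['pixels'],cv2.COLOR_RGB2BGR))
    return s
def ray(s,u,v,z):
    K=np.array(s['K']); d=np.array([(u-K[0,2])/K[0,0],-(v-K[1,2])/K[1,1],-1])
    d=rot(s['attitude'])@d; p=np.array(s['position']); return p+d*(z-p[2])/d[2]
def world(s):
    K=np.array(s['K']); z=s['range_z']; v,u=np.mgrid[:400,:640]
    P=np.stack([(u-K[0,2])/K[0,0]*z,-(v-K[1,2])/K[1,1]*z,-z],-1)
    return P@rot(s['attitude']).T+np.array(s['position'])
E
python3 - <<'E'
from h import *
for n in('scene','top'):
    s=snap(n,n+'1.png'); print(n,s['position'],s['attitude'],s['K'],[k for k in s])
print(r.get_state(), r.tips_ahead)
E
```

```text
pics
scene [0.9321756  0.29054513 0.75120391] [0.13338765 0.27307135 0.86754927 0.3936979 ] [[505.8952727    0.         326.0274452 ]
 [  0.         505.8952727  197.32799103]
 [  0.           0.           1.        ]] ['pixels', 'range_z', 'K', 'position', 'attitude']
top [ 0.44356405 -0.03032061  0.83700841] [-0.04200771  0.04185725  0.71336503 -0.69827907] [[519.49509191   0.         315.41531367]
 [  0.         519.49509191 202.15842906]
 [  0.           0.           1.        ]] ['pixels', 'range_z', 'K', 'position', 'attitude']
{'clock': 0.1, 'q': array([ 1.18080727,  0.68992612, -0.19455254,  1.56620096,  0.15724824,
        0.90249264, -0.21514233]), 'qd': array([-0.00021006, -0.00141724, -0.00142221, -0.00076333,  0.00068493,
        0.000454  ,  0.00024038]), 'joint_torque': array([-3.36823177e-03, -5.28497100e+01, -1.27134237e+00, -1.53835970e+01,
       -5.24623040e-02,  1.98836467e-03,  5.18848981e-05]), 'tool_pos': array([ 0.25678703, -0.56923981,  0.25698519]), 'eef_rot': array([ 9.77631570e-01,  2.10323181e-01, -1.98856654e-04, -7.96241260e-04]), 'contact_force': array([-0.21885809, -0.10380135,  0.22573777]), 'moment': array([-0.01941412,  0.00981646, -0.03174233]), 'opening': 1.0017143966761473} 0.019
```

View pics/top1.png

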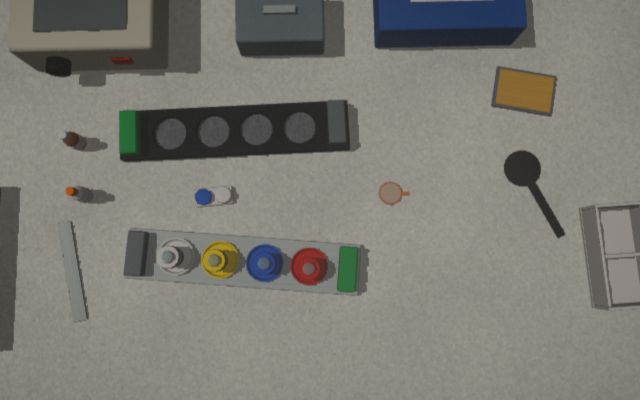

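View pics/scene1.png

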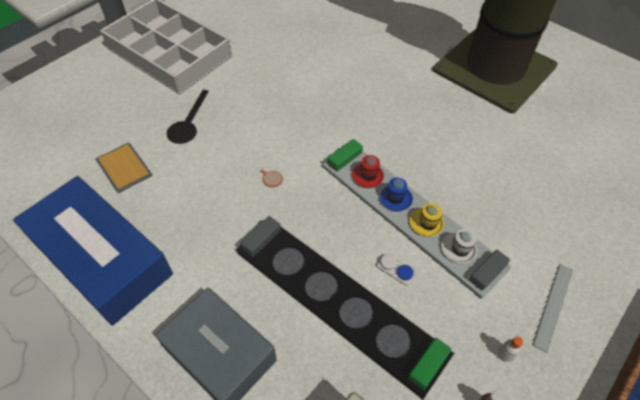

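```bash
cat > meas.py <<'E'
from h import *
def fit(P):
    (c,rad)=cv2.minEnclosingCircle(P.astype(np.float32)); return np.r_[c,rad]
def hull(m):
    cs,_=cv2.findContours(m.astype(np.uint8),cv2.RETR_EXTERNAL,cv2.CHAIN_APPROX_NONE)
    return max(cs,key=cv2.contourArea) if cs else None
E
python3 - <<'E'
from meas import *
s=snap('top');c=snap('scene')
for nm,S,pts in(('top',s,dict(w=(175,257),y=(219,260),b=(264,263),r=(309,266))),('scene',c,dict(w=(459,246),y=(426,219),b=(396,193),r=(367,170)))):
    W=world(S)
    for k,(u,v) in pts.items():
        p=ray(S,u,v,.04)
        d=np.linalg.norm(W[...,:2]-p[:2],axis=-1); ok=(S['range_z']>0)
        m=ok&(d<.033)&(W[...,2]>.028)&(W[...,2]<.075)
        t=m&(W[...,2]>.045)
        print(nm,k,p[:2].round(3),m.sum(),t.sum(),'barrel',fit(W[m][:,:2]).round(4),'top',fit(W[t][:,:2]).round(4),W[m][:,2].max().round(4))
h=cv2.cvtColor(s['pixels'],cv2.COLOR_RGB2HSV); 
for nm,S,pts in(('top',s,[(171,134),(214,131),(257,129),(300,127)]),('scene',c,[(394,341),(356,312),(321,286),(288,261)])):
    g=cv2.cvtColor(S['pixels'],cv2.COLOR_RGB2GRAY)
    for u,v in pts:
        patch=g.copy(); 
        th=cv2.threshold(cv2.GaussianBlur(g,(3,3),0)[v-25:v+25,u-25:u+25],0,255,cv2.THRESH_OTSU)[1]
        n,l=cv2.connectedComponents(th); mm=l==l[25,25]
        e=cv2.fitEllipse(hull(mm)); uu,vv=e[0][0]+u-25,e[0][1]+v-25
        print(nm,(round(uu,1),round(vv,1)),np.round(e[1],1),ray(S,uu,vv,.010)[:2].round(4), world(S)[v,u].round(4))
st=r.get_state(); Rm=rot(st['eef_rot']); print('yaw of tool y axis',np.degrees(np.arctan2(Rm[1,1],Rm[0,1])))
E
```

```text
top w [0.459 0.185] 479 423 barrel [0.459  0.1933 0.0176] top [0.4592 0.1933 0.0176] 0.0627
top y [0.453 0.118] 446 413 barrel [0.4525 0.1232 0.0173] top [0.4526 0.1234 0.0172] 0.0626
top b [0.447 0.049] 429 414 barrel [0.4464 0.0481 0.0172] top [0.4464 0.048  0.0173] 0.0623
top r [ 0.441 -0.019] 408 407 barrel [ 0.4374 -0.0188  0.0172] top [ 0.4374 -0.0188  0.0172] 0.0631
scene w [0.473 0.194] 456 343 barrel [0.4601 0.1955 0.0178] top [0.46   0.1954 0.0177] 0.0629
scene y [0.465 0.124] 417 316 barrel [0.4533 0.126  0.0183] top [0.4529 0.1253 0.0178] 0.0625
scene b [0.455 0.054] 387 286 barrel [0.4465 0.0507 0.0189] top [0.4465 0.0507 0.0189] 0.0621
scene r [ 0.448 -0.015] 361 261 barrel [ 0.4383 -0.017   0.018 ] top [ 0.4382 -0.0171  0.0179] 0.063
top (170.8, 133.6) [27.7 30.7] [0.6597 0.202 ] [0.659  0.2016 0.0101]
top (213.8, 131.5) [28.1 30.4] [0.6618 0.1319] [0.6621 0.1313 0.0118]
top (256.6, 129.3) [28.7 30.4] [0.6639 0.0622] [0.6647 0.0616 0.0086]
top (299.8, 127.4) [28.6 29.9] [ 0.6656 -0.0084] [ 0.6659 -0.0087  0.0109]
scene (392.8, 340.6) [30.7 32.4] [0.659  0.2027] [0.6584 0.2044 0.01  ]
scene (355.6, 312.3) [28.7 31.1] [0.6611 0.1326] [0.6606 0.1329 0.011 ]
scene (320.7, 285.9) [26.3 30.2] [0.6632 0.0625] [0.6628 0.0628 0.0095]
scene (287.1, 260.9) [48.1 60.1] [ 0.6659 -0.0086] [ 0.6647 -0.0078  0.0089]
yaw of tool y axis -65.71121345616969
```

```bash
cat > rel.py <<'E'
import sys
from h import *
T=dict(r=(.4378,-.018),b=(.4465,.0495),y=(.453,.1245),w=(.4595,.1945),r2=(.6593,.2023),b2=(.6615,.1322),y2=(.6635,.0623),w2=(.6657,-.0085))
st=r.get_state(); p=st['tool_pos']; Rm=rot(st['eef_rot'])
print('t',round(st['clock'],2),p.round(4),'open',round(st['opening']*88.1,1),'F',st['contact_force'].round(1),'yaw',np.degrees(np.arctan2(Rm[1,1],Rm[0,1])).round(1),'tilt',Rm[:2,2].round(3))
for k in sys.argv[1:]: print(k,'units',((np.array(T[k])-p[:2])/.025).round(2))
E
python3 -m inch '[[0.4,1,0,1,60],[0.4,1,0,1,60],[0.4,1,0,1,60],[0.4,1,0,1,60],[0.4,1,0,1,60]]' 20
python3 -m inch '[[0.4,1,0,1,60],[0.4,1,0,1,60],[0.4,1,0,1,60],[0.4,1,0,1,60],[0.4,1,0,1,60]]'
python3 -m inch '[[0.3,1,0,0.6,60],[0.3,1,0,0,60],[0.3,1,0,0,60],[0.3,1,0,0,60],[0.3,1,0,0,60]]'
python3 -m inch '[[0.3,1,0,0,60],[0.3,1,0,0,60],[0.3,1,0,0,60],[0.3,1,-0.5,0,60],[0.3,1,-0.5,0,60]]'
python3 -m inch '[[0,1,-1,0,60],[0,0.5,-1,0,60],[0,0,-1,0,60],[0,0,0,0,60],[0,0,0,0,60]]'
python3 rel.py r
```

```text
clock: 0.7
tool_pos: [0.3073, -0.4436, 0.2577]
eef_rot: [0.889, 0.458, -0.0, -0.0]
contact_force: [0.2, -1.1, 0.3]
opening: 0.681
clock: 1.2
tool_pos: [0.3573, -0.3187, 0.2578]
eef_rot: [0.74, 0.673, -0.0, 0.0]
contact_force: [-0.0, -0.4, -0.4]
opening: 0.681
clock: 1.7
tool_pos: [0.3947, -0.1938, 0.2578]
eef_rot: [0.72, 0.694, 0.0, 0.0]
contact_force: [0.9, 1.1, 0.5]
opening: 0.682
clock: 2.2
tool_pos: [0.4326, -0.0688, 0.2327]
eef_rot: [0.72, 0.694, 0.0, 0.001]
contact_force: [0.5, 0.4, -0.7]
opening: 0.68
clock: 2.7
tool_pos: [0.432, -0.0324, 0.1579]
eef_rot: [0.72, 0.694, -0.0, -0.0]
contact_force: [0.4, 1.3, -0.4]
opening: 0.686
t 2.7 [ 0.432  -0.0324  0.1579] open 60.5 F [ 0.4  1.3 -0.4] yaw -2.1 tilt [-0.001 -0.   ]
r units [0.23 0.57]
```

```bash

python3 -m inch '[[0.23,0.57,-1,0,60],[0,0,-1,0,60],[0,0,-1,0,60],[0,0,-1,0,60],[0,0,-0.44,0,55]]' 15
python3 -m inch '[[0,0,0,0,46],[0,0,0,0,42],[0,0,0,0,39],[0,0,0,0,37],[0,0,0,0,36]]'
python3 rel.py r; python3 - <<'E'
from h import *
a=snap('scene')['pixels'][110:260,290:490];b=snap('top')['pixels'][200:320,220:380]
i=np.hstack([cv2.resize(a,(400,300)),cv2.resize(b,(400,300))]);cv2.imwrite('pics/g1.png',i[...,::-1])
E
```

```text
clock: 3.2
tool_pos: [0.4412, -0.0188, 0.0532]
eef_rot: [0.72, 0.694, -0.001, -0.001]
contact_force: [-0.6, -0.5, -0.2]
opening: 0.63
clock: 3.7
tool_pos: [0.4405, -0.0186, 0.0543]
eef_rot: [0.72, 0.694, -0.001, -0.001]
contact_force: [-0.5, -0.0, -0.3]
opening: 0.407
t 3.7 [ 0.4405 -0.0186  0.0543] open 35.9 F [-0.5 -0.  -0.3] yaw -2.2 tilt [-0.003 -0.001]
r units [-0.11  0.02]
```

View pics/g1.png

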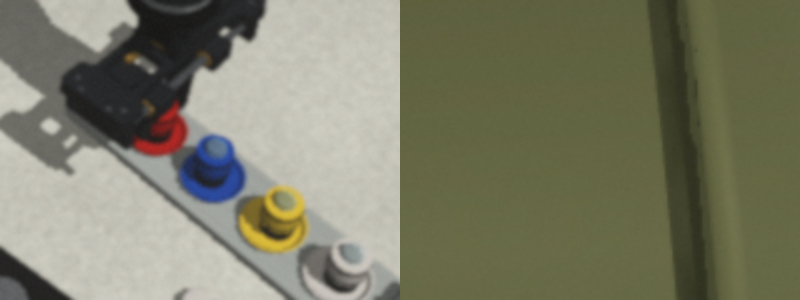

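```bash

python3 -m inch '[[0,0,0,0,44],[-0.11,0,0,0,44],[0,0,-0.15,0,44],[0,0,-0.14,0,44],[0,0,0,0,44]]' 15
python3 rel.py r
```

```text
clock: 4.3
tool_pos: [0.4377, -0.0183, 0.0462]
eef_rot: [0.72, 0.694, -0.002, -0.001]
contact_force: [-0.3, 0.3, -0.9]
opening: 0.496
t 4.3 [ 0.4377 -0.0183  0.0462] open 43.7 F [-0.3  0.3 -0.9] yaw -2.0 tilt [-0.004 -0.001]
r units [0.   0.01]
```

```bash

python3 -m inch '[[0,0,0,0,40],[0,0,0,0,37],[0,0,0,0,34],[0,0,0,0,30],[0,0,0,0,28]]' 15
python3 -m inch '[[0,0,0,0,28],[0,0,0.2,0,28],[0,0,0.5,0,28],[0,0,1,0,28],[0,0,1,0,28]]'
python3 -m inch '[[0,0,1,0,28],[0,0,0.3,0,28],[0,0,0,0,28]]'
python3 rel.py r2; python3 - <<'E'
from h import *
a=snap('scene')['pixels'][60:210,290:490]
cv2.imwrite('pics/g2.png',cv2.resize(a,(640,480))[...,::-1])
E
```

```text
clock: 4.8
tool_pos: [0.4379, -0.0185, 0.0466]
eef_rot: [0.72, 0.694, -0.001, -0.001]
contact_force: [0.2, -0.8, 0.3]
opening: 0.368
clock: 5.3
tool_pos: [0.4367, -0.0186, 0.1138]
eef_rot: [0.72, 0.694, -0.002, -0.002]
contact_force: [0.9, 0.4, -1.4]
opening: 0.368
clock: 5.6
tool_pos: [0.4381, -0.0188, 0.1462]
eef_rot: [0.72, 0.694, -0.001, -0.0]
contact_force: [0.2, -0.2, -0.8]
opening: 0.367
t 5.6 [ 0.4381 -0.0188  0.1462] open 32.4 F [ 0.2 -0.2 -0.8] yaw -2.2 tilt [-0.002 -0.001]
r2 units [8.85 8.84]
```

View pics/g2.png

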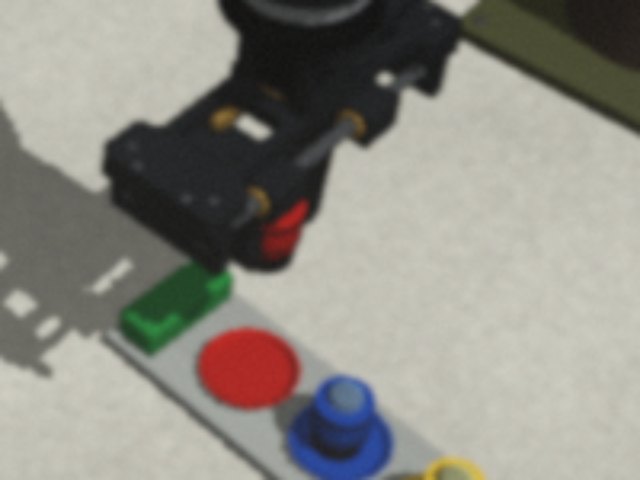

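```bash

python3 -m inch '[[0.5,0.5,0,0,28],[0.9,0.9,0,0,28],[0.9,0.9,0,0,28],[0.9,0.9,0,0,28],[0.9,0.9,0,0,28]]'
python3 -m inch '[[0.9,0.9,0,0,28],[0.9,0.9,0,0,28],[0.9,0.9,0,0,28],[0.9,0.9,0,0,28],[0.9,0.9,0,0.3,28]]'
python3 -m inch '[[0.25,0.25,0,0.3,28],[0,0,-0.8,0,28],[0,0,-1,0,28],[0,0,-0.7,0,28],[0,0,0,0,28]]'
python3 rel.py r2; python3 - <<'E'
from h import *
a=snap('scene')['pixels'][210:400,280:520]
cv2.imwrite('pics/g3.png',cv2.resize(a,(720,570))[...,::-1])
E
```

```text
clock: 6.15
tool_pos: [0.5402, 0.0846, 0.1438]
eef_rot: [0.72, 0.694, -0.003, -0.001]
contact_force: [0.6, 0.9, -0.1]
opening: 0.367
clock: 6.65
tool_pos: [0.6527, 0.1972, 0.143]
eef_rot: [0.708, 0.706, -0.003, -0.0]
contact_force: [0.5, 0.7, -1.9]
opening: 0.37
clock: 7.15
tool_pos: [0.6564, 0.2015, 0.0786]
eef_rot: [0.697, 0.717, -0.005, -0.001]
contact_force: [-0.3, -0.5, -0.7]
opening: 0.369
t 7.15 [0.6564 0.2015 0.0786] open 32.5 F [-0.3 -0.5 -0.7] yaw 1.6 tilt [-0.01  -0.006]
r2 units [0.12 0.03]
```

View pics/g3.png

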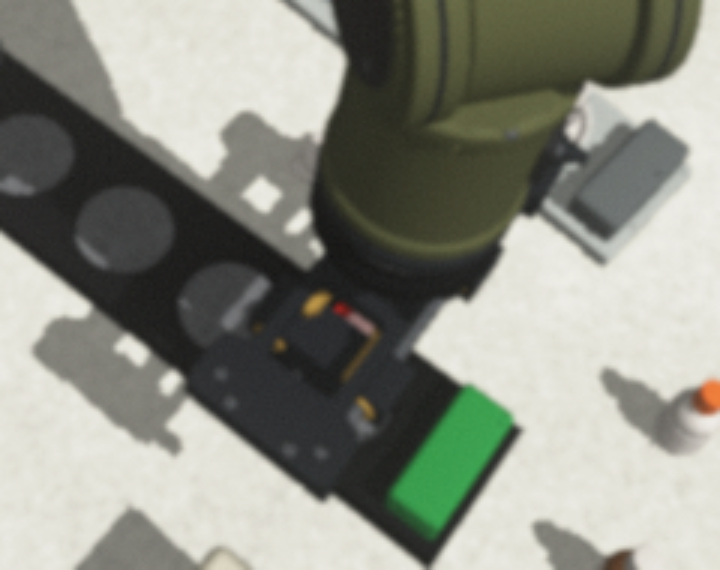

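```bash

python3 -m inch '[[0.12,0.03,-0.4,0,28],[0,0,-0.5,0,28],[0,0,-0.3,0,28],[0,0,0,0,28]]'
python3 rel.py r2
```

```text
clock: 7.6
tool_pos: [0.6611, 0.2028, 0.0517]
eef_rot: [0.698, 0.716, -0.003, -0.001]
contact_force: [-0.9, 0.7, -1.7]
opening: 0.369
t 7.6 [0.6611 0.2028 0.0517] open 32.5 F [-0.9  0.7 -1.7] yaw 1.5 tilt [-0.005 -0.003]
r2 units [-0.07 -0.02]
```

```bash

python3 -m inch '[[-0.06,0,-0.15,0,28],[0,0,-0.15,0,28],[0,0,0,0,28],[0,0,0,0,28]]'
python3 rel.py r2
python3 -m inch '[[0,0,-0.06,0,28],[0,0,0,0,28],[0,0,0,0,28]]'
python3 rel.py r2
```

```text
clock: 8.0
tool_pos: [0.6605, 0.2035, 0.0459]
eef_rot: [0.698, 0.716, -0.002, -0.001]
contact_force: [-0.2, 0.1, -0.7]
opening: 0.368
t 8.0 [0.6605 0.2035 0.0459] open 32.4 F [-0.2  0.1 -0.7] yaw 1.5 tilt [-0.003 -0.001]
r2 units [-0.05 -0.05]
clock: 8.3
tool_pos: [0.6605, 0.2035, 0.0443]
eef_rot: [0.698, 0.716, -0.002, -0.001]
contact_force: [-0.3, 0.2, -1.1]
opening: 0.368
t 8.3 [0.6605 0.2035 0.0443] open 32.4 F [-0.3  0.2 -1.1] yaw 1.5 tilt [-0.003 -0.001]
r2 units [-0.05 -0.05]
```

```bash

python3 -m inch '[[0,0,-0.05,0,28],[0,0,0,0,28]]'|grep -E 'pos|force'
python3 -m inch '[[0,0,-0.03,0,28],[0,0,0,0,28]]'|grep -E 'pos|force'
python3 -m inch '[[0,0,-0.02,0,28],[0,0,0,0,28]]'|grep -E 'pos|force'
```

```text
tool_pos: [0.6604, 0.2034, 0.0428]
contact_force: [0.6, 1.1, -1.0]
tool_pos: [0.6604, 0.2035, 0.0421]
contact_force: [0.0, 0.2, -0.9]
tool_pos: [0.6605, 0.2035, 0.0418]
contact_force: [0.0, 0.2, -0.1]
```

```bash

python3 -m inch '[[0,0,-0.02,0,28],[0,0,0,0,28]]'|grep -E 'pos|force'
python3 -m inch '[[0,0,-0.02,0,28],[0,0,0,0,28]]'|grep -E 'pos|force'
```

```text
tool_pos: [0.6605, 0.2035, 0.0417]
contact_force: [-1.1, -0.4, 3.1]
tool_pos: [0.6605, 0.2035, 0.0417]
contact_force: [-2.2, -1.3, 6.9]
```

```bash

python3 -m inch '[[0,0,0.03,0,33],[0,0,0,0,36],[0,0,0,0,44],[0,0,0,0,52],[0,0,0,0,56]]'
python3 -m inch '[[0,0,0.3,0,56],[0,0,1,0,56],[0,0,1,0,56],[0,0,1,0,56],[0,0,0.8,0,56]]'
python3 -m inch '[[-0.5,-0.4,0,-0.3,56],[-1,-0.75,0,-0.3,56],[-1,-0.75,0,0,56],[-1,-0.75,0,0,56],[-1,-0.75,0,0,56]]'
python3 -m inch '[[-1,-0.75,0,0,56],[-1,-0.75,0,0,56],[-1,-0.75,0,0,56],[-1,-0.5,0,0,56],[0,0,0,0,56]]'
python3 rel.py b; python3 - <<'E'
from h import *
a=snap('scene')['pixels'][90:390,240:540]
cv2.imwrite('pics/g4.png',cv2.resize(a,(600,600))[...,::-1])
E
```

```text
clock: 9.8
tool_pos: [0.6604, 0.2035, 0.0412]
eef_rot: [0.698, 0.716, -0.002, -0.001]
contact_force: [0.4, -0.2, 0.1]
opening: 0.63
clock: 10.3
tool_pos: [0.6608, 0.2039, 0.1462]
eef_rot: [0.698, 0.716, -0.001, -0.0]
contact_force: [-0.0, 0.4, -0.3]
opening: 0.634
clock: 10.8
tool_pos: [0.5471, 0.1179, 0.1447]
eef_rot: [0.72, 0.694, -0.001, -0.001]
contact_force: [-0.2, -0.7, -0.5]
opening: 0.634
clock: 11.3
tool_pos: [0.4443, 0.047, 0.1444]
eef_rot: [0.72, 0.694, -0.004, -0.001]
contact_force: [0.0, -1.1, -0.5]
opening: 0.637
t 11.3 [0.4443 0.047  0.1444] open 56.1 F [ 0.  -1.1 -0.5] yaw -2.1 tilt [-0.007 -0.005]
b units [0.09 0.1 ]
```

View pics/g4.png

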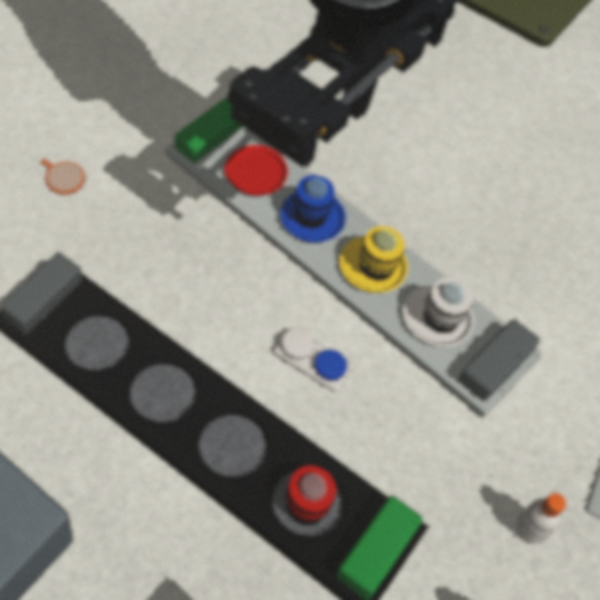

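```bash

python3 -m inch '[[0.09,0.1,-0.6,0,56],[0,0,-1,0,56],[0,0,-1,0,56],[0,0,-1,0,56],[0,0,0,0,56]]'
python3 rel.py b
```

```text
clock: 11.85
tool_pos: [0.4507, 0.0531, 0.0521]
eef_rot: [0.719, 0.695, -0.003, -0.001]
contact_force: [0.2, -0.3, 0.9]
opening: 0.636
t 11.85 [0.4507 0.0531 0.0521] open 56.0 F [ 0.2 -0.3  0.9] yaw -2.0 tilt [-0.005 -0.003]
b units [-0.17 -0.14]
```

```bash

python3 -m inch '[[-0.17,-0.14,-0.1,0,50],[0,0,-0.12,0,46],[0,0,0,0,44],[0,0,0,0,44]]'
python3 rel.py b
```

```text
clock: 12.25
tool_pos: [0.4468, 0.0492, 0.049]
eef_rot: [0.72, 0.694, -0.001, -0.0]
contact_force: [-0.6, 0.5, -0.8]
opening: 0.499
t 12.25 [0.4468 0.0492 0.049 ] open 44.0 F [-0.6  0.5 -0.8] yaw -2.1 tilt [-0.002 -0.   ]
b units [-0.01  0.01]
```

```bash

python3 -m inch '[[0,0,-0.1,0,40],[0,0,0,0,37],[0,0,0,0,34],[0,0,0,0,30],[0,0,0,0,28]]' 15
python3 -m inch '[[0,0,0,0,28],[0,0,0.2,0,28],[0,0,0.8,0,28],[0,0,1,0,28],[0,0,1,0,28]]'
python3 -m inch '[[0.3,0.1,0.8,0,28],[0.9,0.35,0,0,28],[0.9,0.35,0,0,28],[0.9,0.35,0,0,28],[0.9,0.35,0,0,28]]'
python3 -m inch '[[0.9,0.35,0,0,28],[0.9,0.35,0,0,28],[0.9,0.35,0,0,28],[0.9,0.35,0,0.3,28],[0.9,0.35,0,0.3,28]]'
python3 -m inch '[[0.2,0.06,0,0,28],[0,0,-0.6,0,28],[0,0,-1,0,28],[0,0,-0.8,0,28],[0,0,0,0,28]]'
python3 -m inch '[[0,0,0,0,28]]'
python3 rel.py b2
```

```text
clock: 12.75
tool_pos: [0.4459, 0.0487, 0.046]
eef_rot: [0.72, 0.694, -0.002, -0.001]
contact_force: [-0.6, 0.7, -0.0]
opening: 0.367
clock: 13.25
tool_pos: [0.4453, 0.0485, 0.1217]
eef_rot: [0.72, 0.694, -0.002, -0.001]
contact_force: [1.1, -0.0, -0.6]
opening: 0.367
clock: 13.75
tool_pos: [0.5439, 0.0861, 0.1409]
eef_rot: [0.72, 0.694, -0.002, -0.001]
contact_force: [0.8, -0.7, -0.4]
opening: 0.371
clock: 14.25
tool_pos: [0.6563, 0.1298, 0.1405]
eef_rot: [0.697, 0.717, -0.002, -0.001]
contact_force: [-0.1, 0.8, -0.1]
opening: 0.365
clock: 14.75
tool_pos: [0.6576, 0.1296, 0.0769]
eef_rot: [0.698, 0.716, -0.006, -0.002]
contact_force: [-0.1, 0.7, -1.1]
opening: 0.371
clock: 14.85
tool_pos: [0.6601, 0.1312, 0.0804]
eef_rot: [0.698, 0.716, -0.002, -0.001]
contact_force: [0.1, -1.1, -0.4]
opening: 0.37
t 14.85 [0.6601 0.1312 0.0804] open 32.6 F [ 0.1 -1.1 -0.4] yaw 1.5 tilt [-0.005 -0.002]
b2 units [0.06 0.04]
```

```bash

python3 -m inch '[[0.03,0.02,-0.5,0,28],[0,0,-0.5,0,28],[0,0,-0.35,0,28],[0,0,0,0,28],[0,0,0,0,28]]'
python3 rel.py b2
```

```text
clock: 15.35
tool_pos: [0.6615, 0.132, 0.0469]
eef_rot: [0.698, 0.716, -0.002, -0.001]
contact_force: [0.1, 0.6, 0.1]
opening: 0.365
t 15.35 [0.6615 0.132  0.0469] open 32.2 F [0.1 0.6 0.1] yaw 1.5 tilt [-0.004 -0.001]
b2 units [-0.    0.01]
```

```bash

python3 -m inch '[[0,0,-0.1,0,28],[0,0,-0.06,0,28],[0,0,0,0,28]]'|grep -E 'pos|force'
python3 -m inch '[[0,0,-0.03,0,28],[0,0,0,0,28]]'|grep -E 'pos|force'
python3 -m inch '[[0,0,-0.02,0,28],[0,0,0,0,28]]'|grep -E 'pos|force'
python3 -m inch '[[0,0,-0.02,0,28],[0,0,0,0,28]]'|grep -E 'pos|force'
```

```text
tool_pos: [0.6617, 0.132, 0.0432]
contact_force: [-0.0, 0.1, -0.8]
tool_pos: [0.6617, 0.132, 0.0425]
contact_force: [-0.8, 0.4, -0.9]
tool_pos: [0.6617, 0.132, 0.042]
contact_force: [0.1, -0.8, -1.1]
tool_pos: [0.6616, 0.132, 0.0414]
contact_force: [0.6, -0.3, -0.3]
```

```bash

python3 -m inch '[[0,0,-0.02,0,28],[0,0,0,0,28]]'|grep -E 'pos|force'
python3 -m inch '[[0,0,-0.02,0,28],[0,0,0,0,28]]'|grep -E 'pos|force'
```

```text
tool_pos: [0.6617, 0.132, 0.0411]
contact_force: [-0.2, -0.1, 1.1]
tool_pos: [0.6617, 0.132, 0.0411]
contact_force: [-2.2, -1.3, 4.9]
```

```bash

python3 -m inch '[[0,0,0.02,0,33],[0,0,0,0,36],[0,0,0,0,44],[0,0,0,0,52],[0,0,0,0,56]]'
python3 -m inch '[[0,0,0.3,0,56],[0,0,1,0,56],[0,0,1,0,56],[0,0,1,0,56],[-0.4,0,0.8,0,56]]'
python3 -m inch '[[-0.8,0,0,-0.3,56],[-0.9,-0.05,0,-0.3,56],[-0.9,-0.05,0,0,56],[-0.9,-0.05,0,0,56],[-0.9,-0.05,0,0,56]]'
python3 -m inch '[[-0.9,-0.05,0,0,56],[-0.9,-0.05,0,0,56],[-0.9,0,0,0,56],[-0.85,0,0,0,56],[0,0,0,0,56]]'
python3 -m inch '[[0,0,0,0,56]]'
python3 rel.py y; python3 - <<'E'
from h import *
a=snap('scene')['pixels'][90:390,240:540]
cv2.imwrite('pics/g5.png',cv2.resize(a,(600,600))[...,::-1])
E
```

```text
clock: 17.15
tool_pos: [0.6617, 0.132, 0.0408]
eef_rot: [0.698, 0.716, -0.002, -0.001]
contact_force: [-0.8, 0.2, 0.0]
opening: 0.63
clock: 17.65
tool_pos: [0.653, 0.1322, 0.1456]
eef_rot: [0.698, 0.716, -0.0, -0.0]
contact_force: [-0.1, 0.3, 0.4]
opening: 0.633
clock: 18.15
tool_pos: [0.5409, 0.127, 0.1442]
eef_rot: [0.72, 0.694, -0.001, -0.001]
contact_force: [0.3, 0.2, -0.2]
opening: 0.637
clock: 18.65
tool_pos: [0.4504, 0.1244, 0.1441]
eef_rot: [0.719, 0.695, -0.003, -0.001]
contact_force: [0.4, 0.2, -0.1]
opening: 0.635
clock: 18.75
tool_pos: [0.4539, 0.1248, 0.144]
eef_rot: [0.72, 0.694, -0.001, -0.0]
contact_force: [1.2, 0.6, 1.7]
opening: 0.636
t 18.75 [0.4539 0.1248 0.144 ] open 56.0 F [1.2 0.6 1.7] yaw -2.1 tilt [-0.002 -0.001]
y units [-0.04 -0.01]
```

View pics/g5.png

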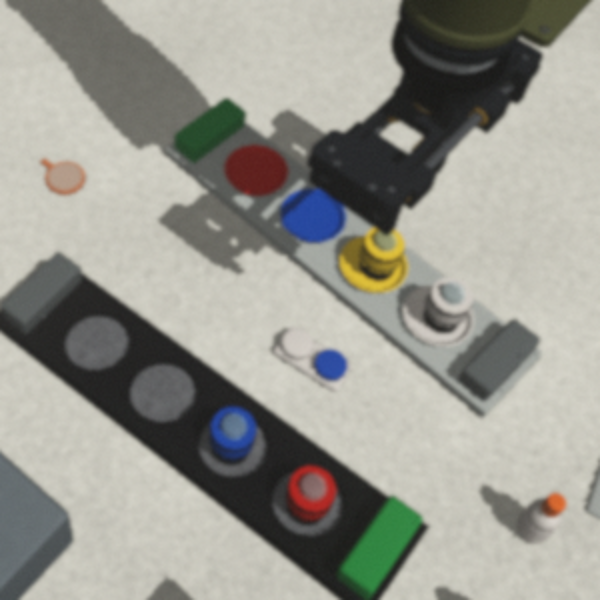

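Red and blue stand upright in wells 1 and 2 (crop 310,495 and 232,435). Next is yellow, aiming for z 0.047.

```bash

python3 -m inch '[[-0.04,0,-0.7,0,56],[0,0,-1,0,56],[0,0,-1,0,56],[0,0,-1,0,52],[0,0,-0.15,0,48]]'
python3 -m inch '[[0,0,0,0,44],[0,0,0,0,44]]'
python3 rel.py y
```

```text
clock: 19.3
tool_pos: [0.4525, 0.1244, 0.0451]
eef_rot: [0.72, 0.694, -0.003, -0.001]
contact_force: [-0.2, 0.3, 0.4]
opening: 0.549
clock: 19.5
tool_pos: [0.4529, 0.1248, 0.0479]
eef_rot: [0.72, 0.694, -0.001, -0.0]
contact_force: [-0.0, -0.5, 0.3]
opening: 0.5
t 19.5 [0.4529 0.1248 0.0479] open 44.1 F [-0.  -0.5  0.3] yaw -2.1 tilt [-0.002 -0.   ]
y units [ 0.01 -0.01]
```

```bash

python3 -m inch '[[0,0,-0.05,0,40],[0,0,0,0,37],[0,0,0,0,34],[0,0,0,0,30],[0,0,0,0,28]]' 15
python3 -m inch '[[0,0,0,0,28],[0,0,0.2,0,28],[0,0,0.8,0,28],[0,0,1,0,28],[0,0,1,0,28]]'
python3 -m inch '[[0.3,-0.1,0.8,0,28],[0.9,-0.3,0,0,28],[0.9,-0.3,0,0,28],[0.9,-0.3,0,0,28],[0.9,-0.3,0,0,28]]'
python3 -m inch '[[0.9,-0.3,0,0,28],[0.9,-0.3,0,0,28],[0.9,-0.3,0,0,28],[0.9,-0.3,0,0.3,28],[0.9,0,0,0.3,28]]'
python3 -m inch '[[0.05,0,0,0,28],[0,0,-0.6,0,28],[0,0,-1,0,28],[0,0,-0.8,0,28],[0,0,0,0,28]]'
python3 -m inch '[[0,0,0,0,28]]'
python3 rel.py y2
```

```text
clock: 20.0
tool_pos: [0.452, 0.1245, 0.0464]
eef_rot: [0.72, 0.694, -0.001, -0.001]
contact_force: [-1.2, -0.8, 5.7]
opening: 0.369
clock: 20.5
tool_pos: [0.4514, 0.1243, 0.1218]
eef_rot: [0.72, 0.694, -0.002, -0.001]
contact_force: [1.0, 0.3, -0.8]
opening: 0.37
clock: 21.0
tool_pos: [0.5499, 0.0912, 0.1412]
eef_rot: [0.72, 0.694, -0.002, -0.001]
contact_force: [-0.1, 0.4, -1.1]
opening: 0.369
clock: 21.5
tool_pos: [0.6623, 0.0596, 0.1406]
eef_rot: [0.698, 0.716, -0.003, -0.001]
contact_force: [0.7, 1.0, -1.5]
opening: 0.367
clock: 22.0
tool_pos: [0.6596, 0.0612, 0.0771]
eef_rot: [0.697, 0.717, -0.005, -0.003]
contact_force: [-0.5, -0.5, -0.4]
opening: 0.371
clock: 22.1
tool_pos: [0.6623, 0.0623, 0.0805]
eef_rot: [0.698, 0.716, -0.002, -0.001]
contact_force: [0.1, 0.4, -0.5]
opening: 0.369
t 22.1 [0.6623 0.0623 0.0805] open 32.6 F [ 0.1  0.4 -0.5] yaw 1.5 tilt [-0.005 -0.001]
y2 units [0.05 0.  ]
```

```bash

python3 -m inch '[[0.03,0,-0.5,0,28],[0,0,-0.5,0,28],[0,0,-0.35,0,28],[0,0,-0.1,0,28],[0,0,0,0,28]]'
python3 -m inch '[[0,0,-0.04,0,28],[0,0,0,0,28]]'|grep -E 'pos|force'
python3 -m inch '[[0,0,-0.02,0,28],[0,0,0,0,28]]'|grep -E 'pos|force'
python3 rel.py y2
```

```text
clock: 22.6
tool_pos: [0.6636, 0.062, 0.0441]
eef_rot: [0.698, 0.716, -0.002, -0.001]
contact_force: [0.6, -0.2, -0.8]
opening: 0.369
tool_pos: [0.6642, 0.0621, 0.0441]
contact_force: [-1.3, -0.9, -1.4]
tool_pos: [0.664, 0.062, 0.0434]
contact_force: [0.1, -0.4, -0.7]
t 23.0 [0.664  0.062  0.0434] open 32.7 F [ 0.1 -0.4 -0.7] yaw 1.5 tilt [-0.003 -0.001]
y2 units [-0.02  0.01]
```

```bash

python3 -m inch '[[0,0,-0.03,0,28],[0,0,0,0,28]]'|grep -E 'pos|force'
python3 -m inch '[[0,0,-0.03,0,28],[0,0,0,0,28]]'|grep -E 'pos|force'
python3 -m inch '[[0,0,-0.02,0,28],[0,0,0,0,28]]'|grep -E 'pos|force'
```

```text
tool_pos: [0.6639, 0.0619, 0.0424]
contact_force: [0.2, -0.2, -1.0]
tool_pos: [0.6638, 0.062, 0.0416]
contact_force: [-0.2, 0.2, -0.7]
tool_pos: [0.6639, 0.062, 0.0415]
contact_force: [-0.8, -0.8, 2.7]
```

```bash

python3 -m inch '[[0,0,0,0,33],[0,0,0,0,36],[0,0,0,0,44],[0,0,0,0,52],[0,0,0,0,56]]'
python3 -m inch '[[0,0,0.3,0,56],[0,0,1,0,56],[0,0,1,0,56],[0,0,1,0,56],[-0.4,0,0.8,0,56]]'
python3 -m inch '[[-0.8,0.5,0,-0.3,56],[-0.9,0.6,0,-0.3,56],[-0.9,0.6,0,0,56],[-0.9,0.6,0,0,56],[-0.9,0.6,0,0,56]]'
python3 -m inch '[[-0.9,0.6,0,0,56],[-0.9,0.6,0,0,56],[-0.9,0.6,0,0,56],[-0.68,0.6,0,0,56],[0,0,0,0,56]]'
python3 -m inch '[[0,0,0,0,56]]'
python3 rel.py w; python3 - <<'E'
from h import *
a=snap('scene')['pixels'][90:390,240:540]
cv2.imwrite('pics/g6.png',cv2.resize(a,(600,600))[...,::-1])
E
```

```text
clock: 24.1
tool_pos: [0.664, 0.062, 0.0412]
eef_rot: [0.698, 0.716, -0.002, -0.001]
contact_force: [0.2, -0.9, 0.3]
opening: 0.634
clock: 24.6
tool_pos: [0.6553, 0.0623, 0.1459]
eef_rot: [0.698, 0.716, -0.0, 0.0]
contact_force: [-0.2, 0.3, 0.2]
opening: 0.635
clock: 25.1
tool_pos: [0.5432, 0.1351, 0.1445]
eef_rot: [0.72, 0.694, -0.001, -0.001]
contact_force: [0.1, -0.2, -0.2]
opening: 0.638
clock: 25.6
tool_pos: [0.4573, 0.1974, 0.1447]
eef_rot: [0.718, 0.696, -0.001, -0.002]
contact_force: [1.0, -0.7, 0.2]
opening: 0.636
clock: 25.7
tool_pos: [0.46, 0.1945, 0.1442]
eef_rot: [0.72, 0.694, -0.001, -0.0]
contact_force: [0.3, 0.4, -0.5]
opening: 0.632
t 25.7 [0.46   0.1945 0.1442] open 55.7 F [ 0.3  0.4 -0.5] yaw -2.1 tilt [-0.002 -0.001]
w units [-0.02  0.  ]
```

View pics/g6.png

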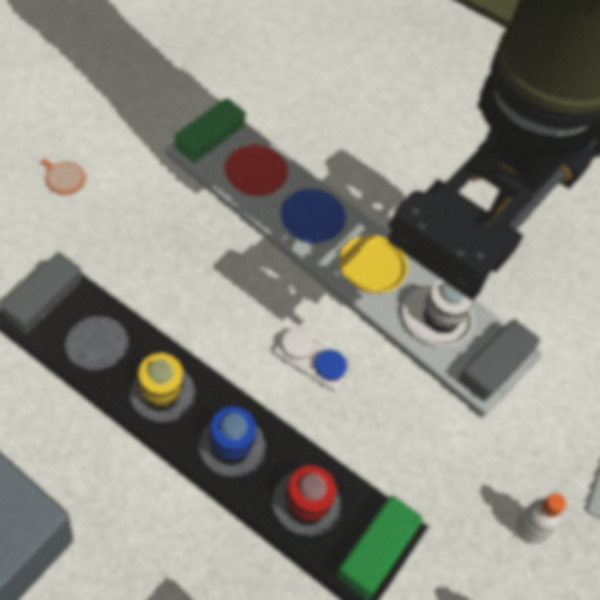

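Three lenses stand upright, with yellow in well 3 (crop 160,380). White is last.

```bash

python3 -m inch '[[-0.02,0,-0.7,0,56],[0,0,-1,0,56],[0,0,-1,0,56],[0,0,-1,0,52],[0,0,-0.18,0,48]]'
python3 -m inch '[[0,0,0,0,44],[0,0,0,0,44]]'
python3 rel.py w
```

```text
clock: 26.25
tool_pos: [0.4591, 0.1927, 0.0446]
eef_rot: [0.721, 0.693, -0.003, -0.0]
contact_force: [0.2, 0.0, 0.6]
opening: 0.553
clock: 26.45
tool_pos: [0.4598, 0.1944, 0.0475]
eef_rot: [0.72, 0.694, -0.001, -0.001]
contact_force: [-0.4, 0.7, 0.5]
opening: 0.498
t 26.45 [0.4598 0.1944 0.0475] open 43.8 F [-0.4  0.7  0.5] yaw -2.2 tilt [-0.002 -0.001]
w units [-0.01  0.  ]
```

```bash

python3 -m inch '[[0,0,-0.03,0,40],[0,0,0,0,37],[0,0,0,0,34],[0,0,0,0,30],[0,0,0,0,28]]' 15
python3 -m inch '[[0,0,0,0,28],[0,0,0.2,0,28],[0,0,0.8,0,28],[0,0,1,0,28],[0,0,1,0,28]]'
python3 -m inch '[[0.3,-0.3,0.8,0,28],[0.9,-0.9,0,0,28],[0.9,-0.9,0,0,28],[0.9,-0.9,0,0,28],[0.9,-0.9,0,0,28]]'
python3 -m inch '[[0.9,-0.9,0,0,28],[0.9,-0.9,0,0,28],[0.9,-0.9,0,0,28],[0.9,-0.9,0,0.3,28],[0.75,-0.6,0,0.3,28]]'
python3 -m inch '[[0,0,0,0,28],[0,0,-0.6,0,28],[0,0,-1,0,28],[0,0,-0.8,0,28],[0,0,0,0,28]]'
python3 -m inch '[[0,0,0,0,28]]'
python3 rel.py w2
```

```text
clock: 26.95
tool_pos: [0.4591, 0.1945, 0.0464]
eef_rot: [0.72, 0.694, -0.001, -0.001]
contact_force: [-1.1, -1.0, 5.5]
opening: 0.373
clock: 27.45
tool_pos: [0.4585, 0.1943, 0.1217]
eef_rot: [0.72, 0.694, -0.002, -0.001]
contact_force: [0.5, 0.1, -0.1]
opening: 0.373
clock: 27.95
tool_pos: [0.557, 0.0957, 0.1411]
eef_rot: [0.72, 0.694, -0.002, -0.001]
contact_force: [-0.3, 0.6, -0.5]
opening: 0.365
clock: 28.45
tool_pos: [0.6659, -0.0109, 0.1406]
eef_rot: [0.698, 0.716, -0.002, -0.001]
contact_force: [0.7, 0.2, -1.4]
opening: 0.365
clock: 28.95
tool_pos: [0.6618, -0.0076, 0.0771]
eef_rot: [0.697, 0.717, -0.005, -0.003]
contact_force: [-0.0, -0.4, -0.9]
opening: 0.369
clock: 29.05
tool_pos: [0.6645, -0.0072, 0.0805]
eef_rot: [0.697, 0.717, -0.002, -0.001]
contact_force: [0.3, 0.3, -0.1]
opening: 0.367
t 29.05 [ 0.6645 -0.0072  0.0805] open 32.3 F [ 0.3  0.3 -0.1] yaw 1.6 tilt [-0.005 -0.001]
w2 units [ 0.05 -0.05]
```

```bash

python3 -m inch '[[0.03,-0.03,-0.5,0,28],[0,0,-0.5,0,28],[0,0,-0.35,0,28],[0,0,-0.1,0,28],[0,0,0,0,28]]'
python3 -m inch '[[0,0,-0.06,0,28],[0,0,0,0,28]]'|grep -E 'pos|force'
python3 -m inch '[[0,0,-0.03,0,28],[0,0,0,0,28]]'|grep -E 'pos|force'
python3 -m inch '[[0,0,-0.02,0,28],[0,0,0,0,28]]'|grep -E 'pos|force'
python3 rel.py w2
```

```text
clock: 29.55
tool_pos: [0.6656, -0.0088, 0.0441]
eef_rot: [0.698, 0.716, -0.002, -0.001]
contact_force: [-0.3, -0.7, 0.2]
opening: 0.365
tool_pos: [0.6662, -0.0087, 0.0435]
contact_force: [0.7, 0.5, -1.3]
tool_pos: [0.666, -0.0088, 0.0426]
contact_force: [-0.2, 0.4, -0.4]
tool_pos: [0.6659, -0.0088, 0.042]
contact_force: [-0.2, 1.4, -0.9]
t 30.15 [ 0.6659 -0.0088  0.042 ] open 32.3 F [-0.2  1.4 -0.9] yaw 1.5 tilt [-0.003 -0.001]
w2 units [-0.01  0.01]
```

```bash

python3 -m inch '[[0,0,-0.02,0,28],[0,0,0,0,28]]'|grep -E 'pos|force'
python3 -m inch '[[0,0,-0.02,0,28],[0,0,0,0,28]]'|grep -E 'pos|force'
```

```text
tool_pos: [0.666, -0.0088, 0.0416]
contact_force: [-0.2, 0.6, 0.1]
tool_pos: [0.666, -0.0088, 0.0415]
contact_force: [-1.2, -0.7, 3.6]
```

```bash

python3 -m inch '[[0,0,0,0,33],[0,0,0,0,36],[0,0,0,0,44],[0,0,0,0,52],[0,0,0,0,56]]'
python3 -m inch '[[0,0,0.3,0,56],[0,0,1,0,56],[0,0,1,0,56],[0,0,1,0,56],[-0.4,0,0.8,0,56]]'
python3 -m inch '[[-0.5,-0.8,0.5,0,56],[-0.5,-0.9,0.5,0,56],[-0.5,-0.9,0.5,0,56],[-0.5,-0.9,0.5,0,56],[-0.5,-0.9,0.5,0,56]]'
python3 -m inch '[[-0.5,-0.9,0,0,56],[-0.5,-0.9,0,0,56],[-0.5,-0.9,0,0,56],[-0.5,-0.9,0,0,56],[0,-0.9,0,0,56]]'
python3 -m inch '[[0,-0.9,0,0,56],[0,-0.9,0,0,56],[0,-0.5,0,0,56],[0,0,0,0,56],[0,0,0,0,56]]'
python3 - <<'E'
from h import *
from meas import fit
s=snap('scene');t=snap('top')
i=np.vstack([cv2.resize(s['pixels'][200:400,220:480],(520,400)),cv2.resize(t['pixels'][90:170,100:360],(520,160))]);cv2.imwrite('pics/g7.png',i[...,::-1])
for S in(s,t):
    W=world(S)
    for w in((.6593,.2023),(.6615,.1322),(.6635,.0623),(.6657,-.0085)):
        d=np.linalg.norm(W[...,:2]-np.array(w),axis=-1)
        m=(S['range_z']>0)&(d<.027)&(W[...,2]>.036)&(W[...,2]<.075)
        print(w,m.sum(),((fit(W[m][:,:2])-np.r_[w,0])*1000).round(1),W[m][:,2].max().round(4))
print(r.get_state()['clock'])
E
```

```text
clock: 31.05
tool_pos: [0.6659, -0.0087, 0.0408]
eef_rot: [0.698, 0.716, -0.002, -0.001]
contact_force: [-0.3, -1.0, 0.6]
opening: 0.631
clock: 31.55
tool_pos: [0.6573, -0.0084, 0.1457]
eef_rot: [0.698, 0.716, -0.0, 0.0]
contact_force: [0.5, 0.5, 0.8]
opening: 0.632
clock: 32.05
tool_pos: [0.5929, -0.1196, 0.2071]
eef_rot: [0.698, 0.716, -0.002, -0.0]
contact_force: [0.5, 0.4, -0.0]
opening: 0.636
clock: 32.55
tool_pos: [0.5417, -0.2325, 0.2065]
eef_rot: [0.698, 0.716, -0.003, -0.001]
contact_force: [0.3, -0.6, 0.2]
opening: 0.633
clock: 33.05
tool_pos: [0.5436, -0.2875, 0.2062]
eef_rot: [0.698, 0.717, -0.001, -0.001]
contact_force: [0.7, -0.5, 0.4]
opening: 0.633
(0.6593, 0.2023) 470 [ 2.6  2.4 17.5] 0.0577
(0.6615, 0.1322) 433 [ 1.2  1.2 17.9] 0.0584
(0.6635, 0.0623) 408 [ 1.9  0.8 17.7] 0.0581
(0.6657, -0.0085) 375 [ 1.6  1.5 17.6] 0.0571
(0.6593, 0.2023) 404 [ 1.3  0.5 17.7] 0.0573
(0.6615, 0.1322) 397 [ 0.5 -1.1 17.1] 0.0591
(0.6635, 0.0623) 385 [ 0.8 -1.3 17.5] 0.0575
(0.6657, -0.0085) 384 [ 1.1 -1.3 17.3] 0.0575
33.15
```

View pics/g7.png

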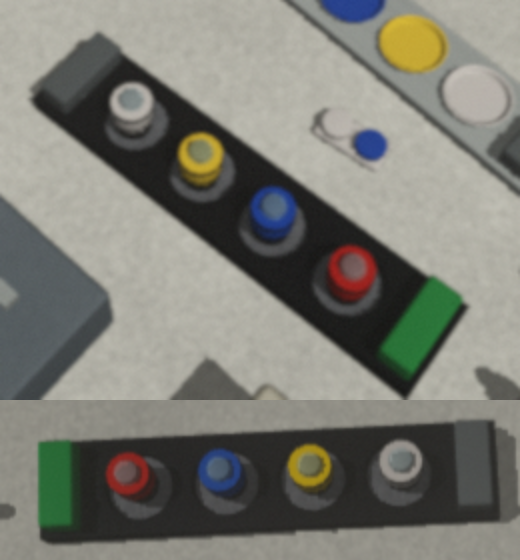

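All four stand upright and centred in their wells, in the order red, blue, yellow, white from the green end.

```bash
python3 -c "
from plant import r
print(r.finish_job())"
```

```text
the job is handed in; nothing more can be done
None
```

All four lenses are in the storage rack, one per well, and the job is handed in. From the green end they stand red, blue, yellow, white, the same order as on the drying rack. I lowered each one in small steps until the wrist force showed it touching (at most 7 N), then opened the jaws.

**Last check:** both cameras showed the lenses upright. They were within about 4 mm of the well centres in the scene view and 2 mm in the top view. The 2–3 mm difference between the views is about the calibration error. The measured tops, at 57–59 mm, were 1–3 mm above the expected 56 mm, the same bias the depth readings had before any lens was moved. The clock read 33 s and the arm was clear of everything.

**Off plan:** on the first descent to red the tool stopped 7 mm high and 3 mm to one side. I reopened the jaws and corrected before gripping. The jaw opening read about 32.4 mm on every 34 mm barrel; I put this down to a small sensor bias, and every grip held.

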